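# Nudge a mirror cell home in its three-point nest

## Robot

A 6-joint arm with a two-finger parallel gripper is mounted at the origin on the work surface. World frame = base frame: x ahead of the robot, y to its left, z up, the work surface at z = 0. Lengths are in m, angles in rad, forces in N, time in s.
With the tool pointing down it reaches from about 0.3 to 0.775 m from the base axis. Payload 14.6 kg.
Tool frame: the origin (TCP) lies at the centre of the arm's flange, where the gripper is bolted on; the fingertips stand 199 mm ahead of it and the grasp point (between the pads) lies ctrl.tcp_to_grasp ahead of it (ctrl.tcp_to_grasp is the distance from the TCP to the grasp point, in m); z points along the fingers, y is the line along which they close (so a half turn about z gives the same grasp; the last joint's range is limited). The gripper opens to 94 mm and grips with 3 to 60 N. Pads are 16 mm wide; open, the fingers measure 119 mm over their backs; the gripper's body (75 mm by 177 mm) begins 78 mm behind the grasp point.
Start: joints at [-1.173, 0.3, 1.521, -0, 1.321, -0.067], TCP at [0.247, -0.492, 0.405] pointing down, gripper open.
Joint ranges: [-3.03, 3.03], [-0.79, 2.21], [0.23, 2.52], [-1.04, 4.18], [0, 3.07], [-2.55, 2.55]. Speed limits (rad/s): [2.22, 2.22, 2.57, 3.14, 3.14, 3.14].

## Interface

Orientations are given as [roll, pitch, yaw] about the fixed x, y, z axes, in that order (R = Rz(yaw) Ry(pitch) Rx(roll)).
In Python, from station import ctrl gives the robot as it stands. The module is installed in compiled form; this text tells all that it offers.
- The arm moves only by the shell command python3 -m jog 'ROWS' [OPENING] [FORCE]. ROWS is JSON, a list of rows, each a list of 6 numbers: the shift along the tool's x, y, z in cm, then the turn, a rotation vector about the tool's x, y, z in rad. In form: [[tx, ty, tz, ax, ay, az], ...]. A call has 1 to 8 rows; each row is the pose to reach, as a shift and turn from the pose commanded when the call began, along the tool's axes at that moment; what a row does not reach only later rows make up. A row lasts 1/10 s, in which the tool goes at most 50 mm and 8.59 degrees, less where a joint would pass 70% of its speed; a pose out of reach is approached as far as the arm can. A call with a gripper value outside its range is refused whole. OPENING is the opening in per cent of the stroke, from 0 (shut) to 100 (fully open), set as the call begins (- or left out, the last holds). The fingers move at their own pace and stop on an object; FORCE is the grip in N (left out, the last holds). Time passes only in rows, so rows that repeat a pose let the fingers close. It gives the time, the measured TCP pose, the force, the opening and the grip force at its end, in the units of the state.
- ctrl.get_obs(): the state, without advancing time (a new reading comes with each control period).
- ctrl.camera(name): name is "scene" or "top" or "wrist"; returns a dict with "img" (384x512x3 uint8, blue, green, red), "intrinsics" (3x3 intrinsics, pixels), "R" (3x3) and "t" (3): a world point X has camera coordinates R X + t. Camera axes: x right, y down, z forward; pixel columns grow to the right and rows downward; lengths in m; the calibration is good to about 2 mm. A picture is of the moment at which its call begins. There is no depth.
- ctrl.hand_in(): hands the job in; it is judged then, once.
The state is a dict: "time_s": time; "qpos": joint angles; "joint_vel": joint speeds; "tau": joint torques, N m; "ee_pos": TCP position; "eef_rot": TCP orientation; "force": force on the tool from outside, world axes, zero at the start; "moment": the same for the moment, N m; "grip_width": finger opening in m; "grip_force": force on a finger pad.
Only numpy, scipy, OpenCV 4.12 (cv2) and the standard library are available. Lean on these libraries where they do the work, as an engineer would, in place of code of your own. Each camera call takes 0.05 s, during which the arm holds its last target. There are 200 camera calls.

## Task

Nudge the round blue mirror cell along the stone bench into the open side of its nest, past the brass spring plunger, until its rim rests against both the fixed steel ball and the ball of the adjustable end stop, with the plunger pressing on it from behind. Slide it flat on the bench without lifting or tipping it, bring it gently against the balls, leave the tube rack, jar and screwdriver where they are, and back away when it is seated.

Things in the scene. Friction and masses are not known exactly. Their poses are not given: they have to be found in the camera images.
- mirror: the loose mirror cell: a blue metal disc 100 mm in diameter and 36 mm tall with a round mirror on top, about 0.3 to 0.65 kg, too wide to grasp; it slides flat on the bench under a push of 2 to 8 N. Origin at the centre of its underside, z up; being round, its yaw does not matter.
- nest: the fixed nest: black C-shaped foot strips 8 mm high round a patch of bare bench, open towards its own -x side. Origin on the bench, within 9 mm of where the seated cell's centre will be, z up; the cell is pushed in along the nest's +x and stays on the bare bench. Strips (mm, nest frame): x 85 to 105; y 85 to 105; y -122 to -102; with 26 mm wide tongues from them towards the two balls.
- ball_side: fixed steel ball, 20 mm diameter, on a short post; origin at the ball's centre, 18 mm above the bench, at (-10.4, 59.1) mm in the nest's frame
- plunger: spring plunger: brass ball tip, 16 mm diameter, on a 10 mm rod; origin at the tip's centre, 18 mm above the bench. It slides along the nest's y at x = -29 mm; tip centre at y = -45.5 mm when free. The entering cell pushes it to -y by about 13 mm (3.5 N plus 0.5 N per mm), then it comes forward again behind the cell, to y -48 to -55 when seated. It may be too weak to finish the seating alone.
- rack: bystander: loose clear acrylic tube rack 75 x 180 x 85 mm with coloured tubes; origin at the centre of its underside
- jar: bystander: loose jar 64 mm in diameter, 90 mm tall; origin at the centre of its underside
- driver: bystander: loose screwdriver 180 mm long lying on the bench; origin under it, x axis along it
- plunger_housing (a point): centre of the top of the fixed aluminium plunger housing, a block 28 x 36 x 34 mm high at x -43 to -15, y -124 to -88 mm in the nest's frame. The bench between it, the end stop and the seated cell (nest x -12 to 60, y -100 to -55 mm) is free, so a finger can go down there; nothing of the nest is higher than 36 mm.
- end_stop: adjustable end stop, like a micrometer head: fixed barrel along the nest's x; origin at the centre of its front face, at (85, 5.2) mm in the nest's frame, 18 mm above the bench. A spindle with a 20 mm steel ball at its end sticks out of it towards the nest's -x. It is set differently each time: ball centre 23 to 33 mm in front of the origin; no reading is given, feel for it. Under a push it stays.
Things that resemble listed ones, but are neither listed nor needed, are in the scene too. Of the things shaped like the mirror, the blue one is meant.

How it is judged:
By the outcome, as a careful person would: the job done as asked, in the order asked, and still so for the second after the job is handed in, with the robot touching nothing.
It also fails if it takes over 72 s, if anything falls off the work surface, if the arm or the gripper's body presses on something with over 40 N, if the wrist force passes 120 N, or if a joint passes its speed limit or range.

## Working session

There is one attempt and no reset: what is moved stays moved. The work goes in short steps, Python scripts to look and compute and a shell command to move; the robot and the scene stay as the last step left them, time stands still between calls to the robot, and variables do not carry over. Pictures are saved under pics/ and viewed, at most 10 in all, crops included, and the job is handed in when it is done.

```bash
mkdir -p pics
cat > h.py <<'E'
import numpy as np, cv2
from station import ctrl
def ray(c,u,v):
    K,R,t=np.array(c["intrinsics"]),np.array(c["R"]),np.array(c["t"])
    return -R.T@t, R.T@np.linalg.solve(K,[u,v,1.0])
def plane(c,u,v,z):
    o,d=ray(c,u,v); return o+d*(z-o[2])/d[2]
def proj(c,X):
    p=np.array(c["R"])@np.array(X)+np.array(c["t"]); p=np.array(c["intrinsics"])@p; return p[:2]/p[2]
E
python3 - <<'E'
from h import *
import pickle
C={n:ctrl.camera(n) for n in("scene","top","wrist")}
pickle.dump(C,open("c0.pkl","wb"))
for n in("scene","top"):
    cv2.imwrite(f"pics/{n}0.png",cv2.resize(C[n]["img"],(800,600),interpolation=cv2.INTER_CUBIC))
    print(n,-np.array(C[n]["R"]).T@C[n]["t"],C[n]["intrinsics"][0])
print(ctrl.tcp_to_grasp,ctrl.get_obs())
E
```

```text
scene [ 1.08299133 -0.44359214  0.71394691] [355.65795726   0.         255.76350093]
top [ 0.51111398 -0.03009846  1.14222027] [395.08145003   0.         247.86394285]
0.1804 {'time_s': 0.15, 'qpos': array([-1.17256340e+00,  3.00336819e-01,  1.52143645e+00, -1.41002376e-05,
        1.32071210e+00, -6.65495951e-02]), 'joint_vel': array([-0.00115799, -0.00319487, -0.00133279, -0.00152394,  0.00156233,
       -0.00075403]), 'tau': array([ 5.76743805e-04, -5.31963837e+01, -3.52825391e+01,  7.08321249e-02,
        2.35977134e-02, -3.86219517e-05]), 'ee_pos': array([ 0.24653678, -0.49162072,  0.4042211 ]), 'eef_rot': array([-3.14070100e+00, -4.57382689e-05,  4.64786001e-01]), 'force': array([0.34299061, 0.44734831, 0.46052834]), 'moment': array([0.01989168, 0.03310836, 0.04206471]), 'grip_force': 0.0, 'grip_width': 0.093748874179203}
```

View pics/top0.png

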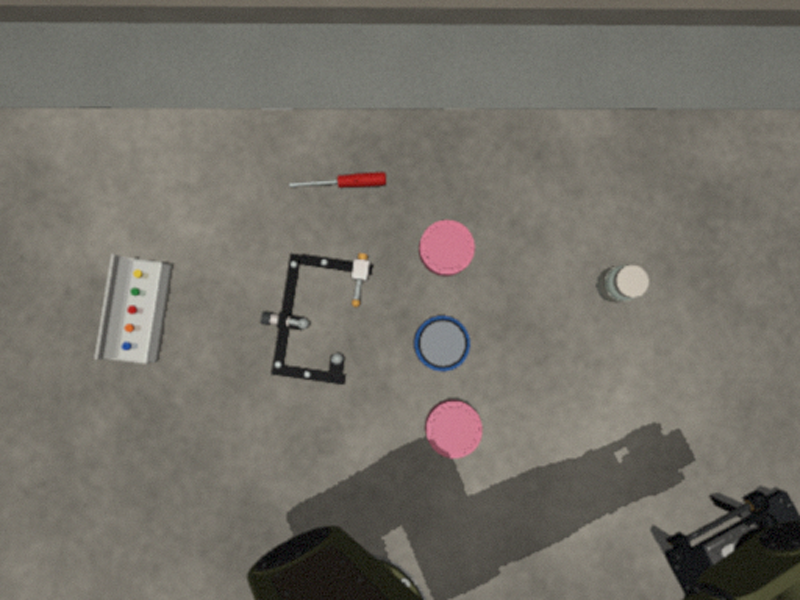

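View pics/scene0.png

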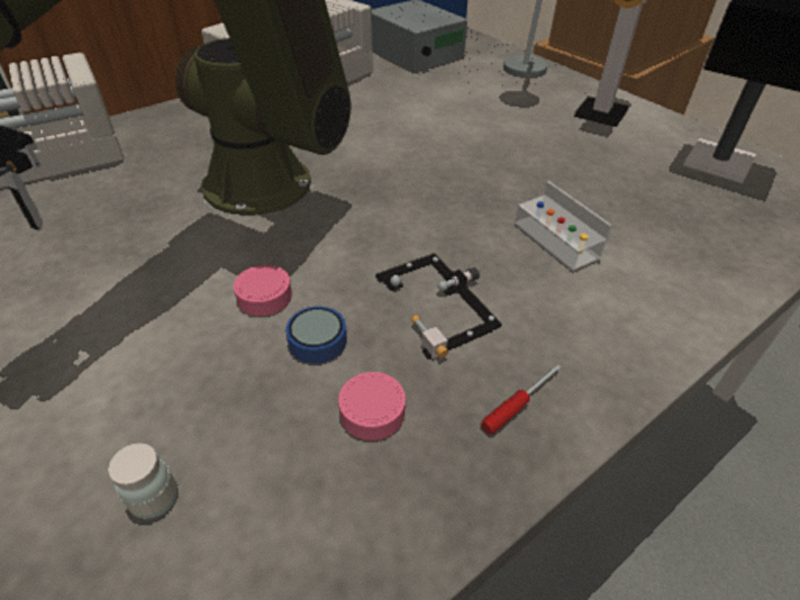

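The pictures show a blue-rimmed mirror cell at top-view pixel (442,343), between two pink-topped discs at (447,247) and (454,430). The nest is at left: plunger tip (356,303), side ball (337,359), end-stop ball (304,323). Rack (135,310), driver (338,182) and jar (625,283) are all clear of the path. Only the disc at (442,343) is blue with a mirror on top; I'll confirm it in a crop while measuring.

Run:
```python
from h import *
import pickle
C=pickle.load(open("c0.pkl","rb"))
def big(m):
    cs,_=cv2.findContours(m,cv2.RETR_EXTERNAL,cv2.CHAIN_APPROX_NONE); return max(cs,key=cv2.contourArea)
for n in("top","scene"):
    c=C[n]; hsv=cv2.cvtColor(c["img"],cv2.COLOR_BGR2HSV)
    m=cv2.inRange(hsv,(100,120,40),(125,255,255))
    k=big(m); x,y,w,h=cv2.boundingRect(k); print(n,"blue bbox",x,y,w,h, cv2.contourArea(k))
    if n=="top":
        P=np.array([plane(c,u,v,0.036)[:2] for u,v in k[:,0]]).astype(np.float32)
        print("mirror circ",cv2.minEnclosingCircle(P))
        roi=np.zeros(m.shape,np.uint8); roi[155:252,160:245]=255
        d=cv2.inRange(cv2.cvtColor(c["img"],cv2.COLOR_BGR2GRAY),0,45)&roi
        kk=big(d); Q=np.array([plane(c,u,v,0.008)[:2] for u,v in kk[:,0]]).astype(np.float32)
        print("nest rect",cv2.minAreaRect(Q),cv2.boxPoints(cv2.minAreaRect(Q)))
    else:
        hull=cv2.convexHull(k)
        P=np.array([plane(c,u,v,0.036)[:2] for u,v in hull[:,0]]); print("scene hull mean approx",P.mean(0))
T=C["top"]
for name,(u,v) in dict(plunger=(356,303),side=(337,359),endball=(304,323)).items():
    print(name,plane(T,u*.64,v*.64,0.018))
w=C["wrist"]; print("wrist cam pos",-np.array(w["R"]).T@w["t"],"fwd",np.array(w["R"])[2],w["intrinsics"][0][0])
cv2.imwrite("pics/crop.png",cv2.resize(T["img"][140:300,160:330],None,fx=3.5,fy=3.5,interpolation=cv2.INTER_CUBIC))
```

```text
top blue bbox 265 202 36 35 908.0
mirror circ ((0.5045755505561829, -0.14902743697166443), 0.049343567341566086)
nest rect ((0.545586347579956, 0.11682416498661041), (0.059294696897268295, 0.2004680335521698), 84.7952880859375) [[0.44307616 0.09639172]
 [0.64271766 0.07820638]
 [0.64809656 0.1372566 ]
 [0.44845504 0.15544195]]
scene blue bbox 183 197 38 35 255.5
scene hull mean approx [ 0.51028941 -0.16007481]
plunger [0.57707446 0.00406683 0.018     ]
side [0.47584184 0.03853946 0.018     ]
endball [0.54115238 0.09839514 0.018     ]
wrist cam pos [ 0.30465975 -0.4631596   0.38485467] fwd [-0.20343285 -0.10110984 -0.97385414] 310.04111478409425
```

View pics/crop.png

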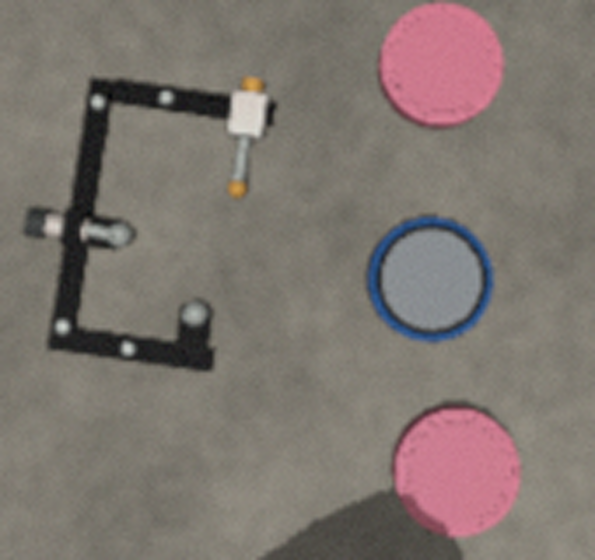

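The crop confirms it: the blue-rimmed cell with the grey mirror at crop (431,279) is the one meant, and the pink discs are decoys. Plunger tip is at (237,187), side ball at (195,313), end ball at (120,232). By two ball rays the nest is at about (0.536, 0.040) with yaw about 81.2°. Next I'll hover over the area for a closer wrist view.

```bash
python3 -m jog '[[3.6,-2,0,0,0,-0.08],[7.2,-4.1,0,0,0,-0.16],[10.8,-6.2,0,0,0,-0.24],[14.4,-8.2,0,0,0,-0.32],[18,-10.3,0,0,0,-0.4],[21.6,-12.4,0,0,0,-0.48],[25.2,-14.4,0,0,0,-0.56],[28.8,-16.5,0,0,0,-0.64]]' 53 20
cat >> h.py <<'E'
def goto(p,yaw):
    o=ctrl.get_obs(); from scipy.spatial.transform import Rotation as S
    R=S.from_euler("xyz",o["eef_rot"]).as_matrix(); d=R.T@(np.array(p)-o["ee_pos"])*100
    r=(S.from_matrix(R).inv()*S.from_euler("xyz",[np.pi,0,yaw])).as_rotvec(); print("rows to go",d.round(2),r.round(3))
E
python3 -c "
from h import *
goto([.52,-.08,.405],1.417)"
```

```text
time_s: 0.95
ee_pos: [0.4306, -0.2135, 0.4046]
eef_rot: [-3.142, -0.0, 1.108]
force: [-0.3, -0.3, 0.6]
grip_width: 0.05
grip_force: 0.0
rows to go [15.94  2.04 -0.04] [-0.    -0.    -0.309]
```

```bash
python3 -m jog '[[3.2,0.4,0,0,0,-0.06],[6.4,0.8,0,0,0,-0.12],[9.6,1.2,0,0,0,-0.19],[12.8,1.6,0,0,0,-0.25],[15.9,2,0,0,0,-0.31],[15.9,2,0,0,0,-0.31],[15.9,2,0,0,0,-0.31]]'
python3 - <<'E'
from h import *
import pickle
c=ctrl.camera("wrist"); pickle.dump(c,open("c1.pkl","wb"))
cv2.imwrite("pics/w1.png",cv2.resize(c["img"],(800,600),interpolation=cv2.INTER_CUBIC))
E
```

```text
time_s: 1.65
ee_pos: [0.5193, -0.0817, 0.4043]
eef_rot: [-3.141, 0.0, 1.415]
force: [0.4, -0.2, -1.0]
grip_width: 0.05
grip_force: 0.0
```

View pics/w1.png

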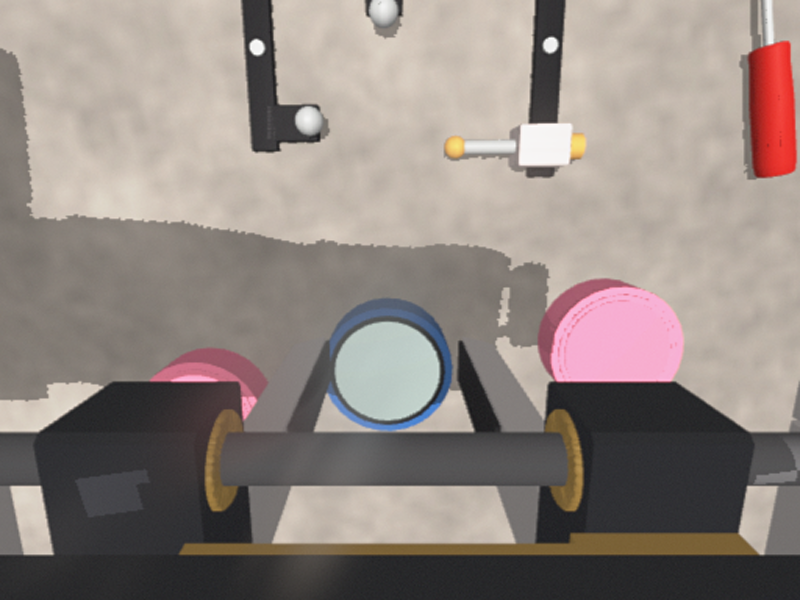

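The wrist view shows the side ball at (309,121), plunger tip at (455,147), end ball at (383,11) and mirror top centred near (388,370), with the two fingertips at (325,345) and (462,345). I'll refine the positions now.

```bash
cat > m.py <<'E'
from h import *
import pickle,sys
def ballc(c,u,v,r=14,lohi=None):
    g=c["img"]; hsv=cv2.cvtColor(g,cv2.COLOR_BGR2HSV)
    roi=np.zeros(hsv.shape[:2],np.uint8); cv2.circle(roi,(int(u),int(v)),r,255,-1)
    m=cv2.inRange(hsv,*lohi)&roi; M=cv2.moments(m,True); return M["m10"]/M["m00"],M["m01"]/M["m00"],M["m00"]
c=pickle.load(open("c1.pkl","rb"))
s=0.64
B=dict(side=(309,121),plunger=(455,147),end=(383,11))
W={}
for k,(u,v) in B.items(): W[k]=plane(c,u*s,v*s,0.018); print(k,W[k].round(4))
# mirror: outer blue contour convex hull top rim
hsv=cv2.cvtColor(c["img"],cv2.COLOR_BGR2HSV)
m=cv2.inRange(hsv,(100,100,30),(125,255,255)); k=max(cv2.findContours(m,0,1)[0],key=cv2.contourArea)
print("blue bbox",np.array(cv2.boundingRect(k))/s)
gl=cv2.inRange(hsv,(30,5,120),(100,60,255)); roi=np.zeros_like(gl); cv2.circle(roi,(int(388*s),int(370*s)),42,255,-1); gl&=roi
kk=max(cv2.findContours(gl,0,1)[0],key=cv2.contourArea); e=cv2.fitEllipse(kk); print("glass ellipse",np.array(e[0])/s,np.array(e[1])/s)
mc=plane(c,*e[0],0.036); print("mirror",mc.round(4))
p=W["side"]-W["plunger"]; yaw=np.arctan2(p[1],p[0])-np.arctan2(104.6,18.6)
R=np.array([[np.cos(yaw),-np.sin(yaw)],[np.sin(yaw),np.cos(yaw)]])
o=((W["side"][:2]-R@[-.0104,.0591])+(W["plunger"][:2]-R@[-.029,-.0455]))/2
# strip edge (wrist): -y strip inner? check yaw by screw heads on both strips
print("yaw",np.degrees(yaw),"len",np.hypot(*p[:2]),"o",o.round(4))
for n,x in(("mirror",mc),("end",W["end"]),("side",W["side"]),("plunger",W["plunger"])): print(n,"nest",(R.T@(x[:2]-o)*1000).round(1))
for n,(u,v) in dict(scrL=(257,47),scrR=(551,45)).items(): print(n,(R.T@(plane(c,u*s,v*s,.009)[:2]-o)*1000).round(1))
# height check by triangulation with the top camera
T=pickle.load(open("c0.pkl","rb"))["top"]
for n,a,b in(("side",B["side"],(337,359)),("plunger",B["plunger"],(356,303)),("mirror",np.array(e[0])/s,(442,343))):
    o1,d1=ray(c,a[0]*s,a[1]*s);o2,d2=ray(T,b[0]*s,b[1]*s)
    t=np.linalg.lstsq(np.c_[d1,-d2],o2-o1,rcond=None)[0]; print(n,"tri",(o1+d1*t[0]).round(4),(o2+d2*t[1]).round(4))
E
python3 m.py
```

```text
side [0.4764 0.0374 0.018 ]
plunger [0.5774 0.0036 0.018 ]
end [0.5401 0.0992 0.018 ]
blue bbox [329.6875 317.1875 121.875  114.0625]
glass ellipse [386.60371304 370.28753757] [ 97.98143506 104.66344357]
mirror [ 0.5027 -0.1515  0.036 ]
yaw 81.55677154004592 len 0.10653431263367602 o [0.5365 0.039 ]
mirror nest [-193.4    5.5]
end nest [60.1  5.3]
side nest [-10.4  59.2]
plunger nest [-29.  -45.6]
scrL [40.7 95.3]
scrR [  40.3 -113.4]
side tri [0.4753 0.0386 0.0101] [0.4756 0.039  0.0101]
plunger tri [0.5772 0.0035 0.0196] [0.577  0.004  0.0196]
mirror tri [ 0.5032 -0.1493  0.0418] [ 0.5037 -0.1494  0.0418]
```

```bash
cat >> h.py <<'E'
O=np.array([.5365,.039]); Y=np.radians(81.56); RN=np.array([[np.cos(Y),-np.sin(Y)],[np.sin(Y),np.cos(Y)]])
def N(x,y,z): return [*(O+RN@[x/1000,y/1000]),z]
def where(): o=ctrl.get_obs(); print("nest",(RN.T@(o["ee_pos"][:2]-O)*1000).round(1),"z",o["ee_pos"][2].round(4),"F nest",(RN.T@o["force"][:2]).round(2),o["force"][2].round(2))
E
python3 -c "
from h import *
where();goto(N(-278,3.5,.207),Y)"
```

```text
nest [-122.5   -0.6] z 0.4044 F nest [-0.46 -0.13] 0.24
rows to go [-15.55  -0.25  19.74] [-0.001  0.    -0.009]
```

```bash
python3 -m jog '[[-4,0,0,0,0,0],[-8,-0.1,2,0,0,-0.009],[-12,-0.2,5,0,0,-0.009],[-15.6,-0.3,8.5,0,0,-0.009],[-15.6,-0.3,12,0,0,-0.009],[-15.6,-0.3,15.5,0,0,-0.009],[-15.6,-0.3,18,0,0,-0.009],[-15.6,-0.3,19.7,0,0,-0.009]]'
python3 - <<'E'
from h import *
where(); goto(N(-235,2,.207),Y)
c=ctrl.camera("wrist")
cv2.imwrite("pics/w2.png",cv2.resize(c["img"],(800,600),interpolation=cv2.INTER_CUBIC))
E
```

```text
time_s: 2.5
ee_pos: [0.491, -0.2365, 0.2058]
eef_rot: [-3.14, -0.001, 1.421]
force: [-0.1, 0.3, -0.1]
grip_width: 0.0495
grip_force: 0.0
nest [-279.2    4.6] z 0.2058 F nest [0.3 0.1] -0.11
rows to go [ 4.42  0.25 -0.12] [-0.002 -0.001 -0.002]
```

View pics/w2.png

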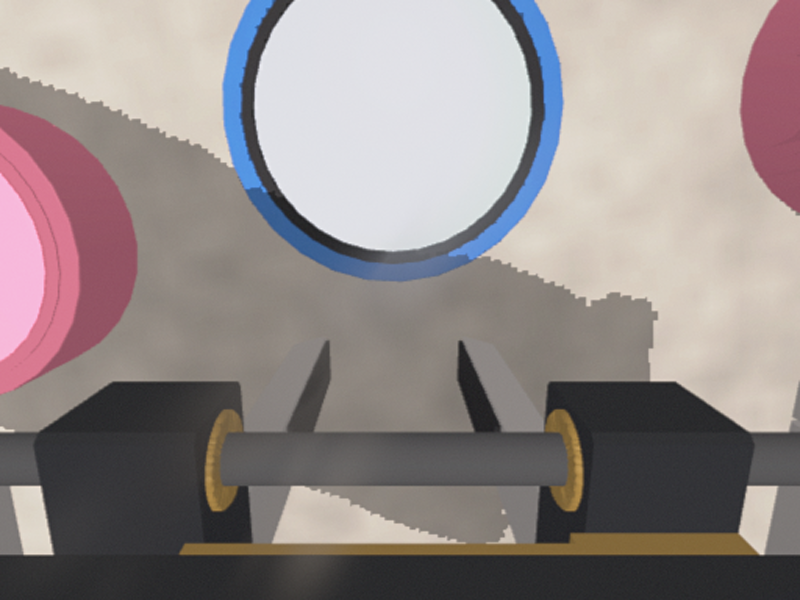

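The wrist view shows the cell's centre column (u≈393) lined up with the midpoint of the fingers (u≈394), and its near rim at v≈281. I'll advance into gentle contact.

```bash
python3 -m jog '[[1.2,0,-0.1,0,0,0],[2.4,0,-0.1,0,0,0],[2.9,0,-0.1,0,0,0],[3.3,0,-0.1,0,0,0],[3.7,0,-0.1,0,0,0],[4.1,0,-0.1,0,0,0],[4.5,0,-0.1,0,0,0],[4.9,0,-0.1,0,0,0]]'; python3 -c "
from h import *
where()"; python3 -m jog '[[0.5,0,0,0,0,0],[1,0,0,0,0,0],[1.5,0,0,0,0,0],[2,0.1,0,0,0,0],[2.5,0.1,0,0,0,0],[3,0.1,0,0,0,0],[3.5,0.2,0,0,0,0],[4,0.2,0,0,0,0]]' ;  python3 -c "
from h import *
where()"
```

```text
time_s: 3.35
ee_pos: [0.4995, -0.1872, 0.2091]
eef_rot: [3.14, 0.001, 1.423]
force: [-1.2, -5.7, 4.8]
grip_width: 0.0495
grip_force: 3.0
nest [-229.2    3.4] z 0.2091 F nest [-5.85  0.37] 4.78
time_s: 4.15
ee_pos: [0.5074, -0.1479, 0.209]
eef_rot: [3.141, 0.0, 1.423]
force: [-0.2, -5.8, 4.6]
grip_width: 0.0495
grip_force: 2.9
nest [-189.1    1.4] z 0.209 F nest [-5.75 -0.64] 4.59
```

```bash
python3 -m jog '[[0.5,0,0,0,0,0],[1,0,0,0,0,0],[1.5,0.1,0,0,0,0],[2,0.1,0,0,0,0],[2.5,0.2,0,0,0,0],[3,0.2,0,0,0,0],[3.5,0.3,0,0,0,0],[4,0.3,0,0,0,0]]';  python3 - <<'E'
from h import *
where()
c=ctrl.camera("wrist")
cv2.imwrite("pics/w3.png",cv2.resize(c["img"],(800,600),interpolation=cv2.INTER_CUBIC))
T=ctrl.camera("top"); hsv=cv2.cvtColor(T["img"],cv2.COLOR_BGR2HSV)
m=cv2.inRange(hsv,(100,120,40),(125,255,255)); m[:,:180]=0
ys,xs=np.nonzero(m); print(xs.min(),xs.max(),ys.min(),ys.max(),len(xs))
E
```

```text
time_s: 4.95
ee_pos: [0.5161, -0.1087, 0.2089]
eef_rot: [3.141, 0.0, 1.424]
force: [-0.4, -5.0, 4.4]
grip_width: 0.05
grip_force: 3.0
nest [-149.1   -1.5] z 0.2089 F nest [-4.97 -0.29] 4.37
232 252 195 228 100
```

View pics/w3.png

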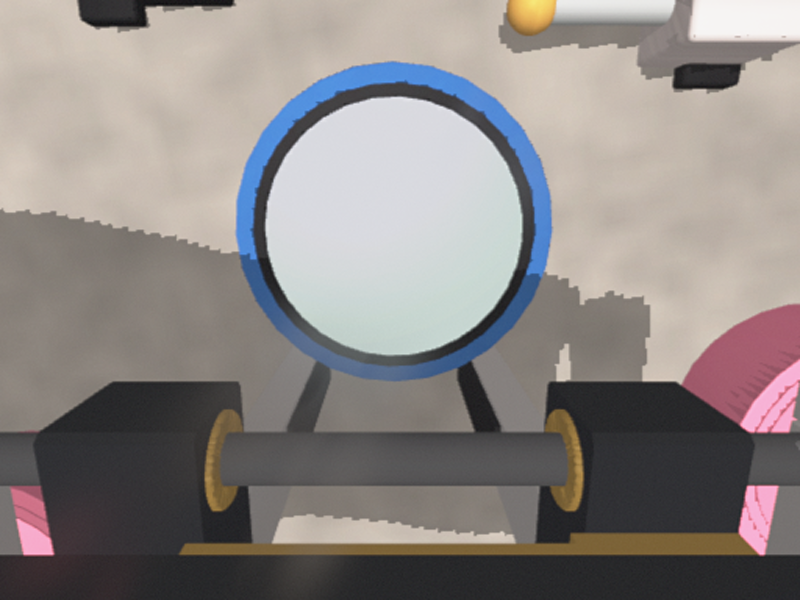

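The cell sits squarely in the two-finger cradle, its rim centred at about (394,221), with the plunger tip ahead at (530,12). I'll compute the cell's offset from the TCP.

```bash
cat >> h.py <<'E'
def cell(c):
    hsv=cv2.cvtColor(c["img"],cv2.COLOR_BGR2HSV); m=cv2.inRange(hsv,(100,110,30),(125,255,255))
    k=max(cv2.findContours(m,0,1)[0],key=cv2.contourArea)
    P=np.array([plane(c,u,v,0.036)[:2] for u,v in cv2.convexHull(k)[:,0]])
    A=np.c_[2*P,np.ones(len(P))]; x=np.linalg.lstsq(A,(P**2).sum(1),rcond=None)[0]
    print("cell nest",(RN.T@(x[:2]-O)*1000).round(1),"r",np.sqrt(x[2]+x[:2]@x[:2]).round(4))
E
python3 -c "
from h import *
cell(ctrl.camera('wrist'));where()"
```

```text
cell nest [-97.6  -1.5] r 0.0495
nest [-148.9   -1.4] z 0.2086 F nest [ 0.58 -0.97] 0.91
```

The offset is 51.3 mm as predicted and the lateral position is on line, so I continue up to the plunger.

```bash
python3 -m jog '[[0.4,0,0,0,0,0],[0.8,0,0,0,0,0],[1.2,0,0,0,0,0],[1.6,0.1,0,0,0,0],[2,0.1,0,0,0,0],[2.4,0.1,0,0,0,0],[2.8,0.1,0,0,0,0],[3.2,0.1,0,0,0,0]]';  python3 -c "
from h import *
where()"; python3 -m jog '[[0.3,0,0,0,0,0],[0.6,0,0,0,0,0],[0.9,0,0,0,0,0],[1.2,0,0,0,0,0],[1.5,0,0,0,0,0],[1.8,0,0,0,0,0],[2.1,0,0,0,0,0],[2.4,0,0,0,0,0]]';  python3 -c "
from h import *
where();cell(ctrl.camera('wrist'))"
```

```text
time_s: 5.9
ee_pos: [0.5216, -0.077, 0.2085]
eef_rot: [-3.141, 0.0, 1.424]
force: [-7.6, -16.0, 2.2]
grip_width: 0.05
grip_force: 7.2
nest [-116.9   -2.3] z 0.2085 F nest [-16.92   5.13] 2.2
time_s: 6.7
ee_pos: [0.5245, -0.0542, 0.2084]
eef_rot: [-3.139, 0.002, 1.424]
force: [-10.7, -13.9, 5.7]
grip_width: 0.0498
grip_force: 9.2
nest [-93.9  -1.8] z 0.2084 F nest [-15.31   8.53] 5.69
cell nest [-44.   -0.9] r 0.0495
```

```bash
python3 -m jog '[[0.2,0.1,0,0,0,0],[0.4,0.2,0,0,0,0],[0.7,0.2,0,0,0,0],[1,0.2,0,0,0,0],[1.3,0.2,0,0,0,0],[1.6,0.2,0,0,0,0],[1.9,0.2,0,0,0,0],[2.2,0.2,0,0,0,0]]';  python3 -c "
from h import *
where();cell(ctrl.camera('wrist'))"
```

```text
time_s: 7.55
ee_pos: [0.5295, -0.0324, 0.2083]
eef_rot: [-3.137, 0.002, 1.424]
force: [-11.5, -9.8, 7.2]
grip_width: 0.0499
grip_force: 8.4
nest [-71.6  -3.5] z 0.2083 F nest [-11.4    9.91] 7.22
cell nest [-21.4  -2.2] r 0.0495
```

```bash
python3 -m jog '[[0.3,0,0,0,0,0],[0.6,0,0,0,0,0],[0.8,0,0,0,0,0],[1,0,0,0,0,0],[1.1,0,0,0,0,0],[1.2,0,0,0,0,0],[1.2,0,0,0,0,0]]';  python3 - <<'E'
from h import *
where();c=ctrl.camera("wrist");cell(c)
cv2.imwrite("pics/w4.png",cv2.resize(c["img"],(800,600),interpolation=cv2.INTER_CUBIC))
E
```

```text
time_s: 8.3
ee_pos: [0.5314, -0.02, 0.2083]
eef_rot: [-3.138, 0.001, 1.424]
force: [-9.7, -3.4, 5.1]
grip_width: 0.0499
grip_force: 4.7
nest [-59.2  -3.6] z 0.2083 F nest [-4.77  9.12] 5.06
cell nest [-8.5 -2.2] r 0.0495
```

View pics/w4.png

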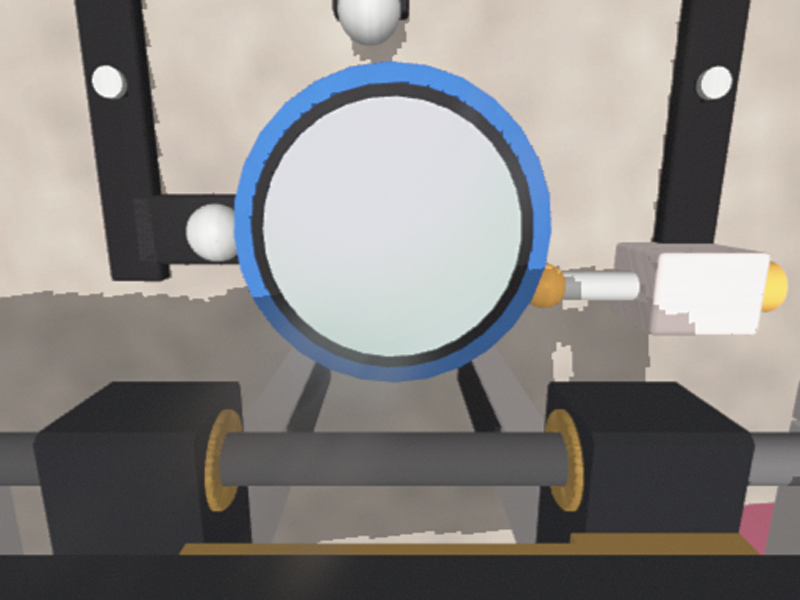

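The cell is between the side ball at (213,232) and the compressed plunger tip at (547,287); the end-stop ball is ahead at (370,15). Now I creep forward to feel for it.

```bash
python3 -m jog '[[0.1,0,0,0,0,0],[0.2,0,0,0,0,0],[0.3,0,0,0,0,0],[0.4,0,0,0,0,0],[0.5,0,0,0,0,0],[0.55,0,0,0,0,0],[0.6,0,0,0,0,0]]';  python3 - <<'E'
from h import *
where();c=ctrl.camera("wrist");cell(c)
E
python3 -m jog '[[0.05,0,0,0,0,0],[0.1,0,0,0,0,0]]';  python3 -c "
from h import *
where()"
python3 -m jog '[[0.05,0,0,0,0,0],[0.1,0,0,0,0,0]]';  python3 -c "
from h import *
where()"
```

```text
time_s: 9.05
ee_pos: [0.5323, -0.0142, 0.2083]
eef_rot: [-3.138, 0.001, 1.424]
force: [-8.2, -5.2, 4.2]
grip_width: 0.05
grip_force: 5.0
nest [-53.2  -3.6] z 0.2083 F nest [-6.38  7.34] 4.24
cell nest [-2.6 -2.4] r 0.0495
time_s: 9.3
ee_pos: [0.5325, -0.0132, 0.2083]
eef_rot: [-3.138, 0.001, 1.424]
force: [-8.2, -4.8, 5.1]
grip_width: 0.0498
grip_force: 4.8
nest [-52.2  -3.7] z 0.2083 F nest [-5.95  7.4 ] 5.05
time_s: 9.5
ee_pos: [0.5326, -0.0121, 0.2083]
eef_rot: [-3.138, 0.001, 1.424]
force: [-7.1, -4.2, 4.1]
grip_width: 0.0499
grip_force: 4.7
nest [-51.2  -3.7] z 0.2083 F nest [-5.23  6.37] 4.07
```

```bash
for i in 1; do :; done
python3 -m jog '[[0.05,0,0,0,0,0],[0.1,0,0,0,0,0]]';  python3 -c "
from h import *
where()"
python3 -m jog '[[0.05,0,0,0,0,0],[0.1,0,0,0,0,0]]';  python3 -c "
from h import *
where()"
```

```text
time_s: 9.7
ee_pos: [0.5328, -0.0111, 0.2083]
eef_rot: [-3.138, 0.001, 1.424]
force: [-6.9, -4.2, 4.7]
grip_width: 0.0499
grip_force: 4.4
nest [-50.1  -3.7] z 0.2083 F nest [-5.15  6.21] 4.65
time_s: 9.9
ee_pos: [0.5329, -0.0103, 0.2083]
eef_rot: [-3.138, 0.001, 1.424]
force: [-8.3, -8.5, 4.5]
grip_width: 0.0499
grip_force: 6.6
nest [-49.3  -3.7] z 0.2083 F nest [-9.61  6.99] 4.54
```

```bash
python3 -m jog '[[0.03,0,0,0,0,0],[0.05,0,0,0,0,0]]';  python3 - <<'E'
from h import *
where();c=ctrl.camera("wrist");cell(c)
cv2.imwrite("pics/w5.png",cv2.resize(c["img"],(800,600),interpolation=cv2.INTER_CUBIC))
E
```

```text
time_s: 10.1
ee_pos: [0.533, -0.0101, 0.2083]
eef_rot: [-3.138, 0.002, 1.424]
force: [-8.5, -10.3, 5.5]
grip_width: 0.05
grip_force: 7.5
nest [-49.1  -3.7] z 0.2083 F nest [-11.47   6.94] 5.47
cell nest [ 1.1 -2.5] r 0.0495
```

View pics/w5.png

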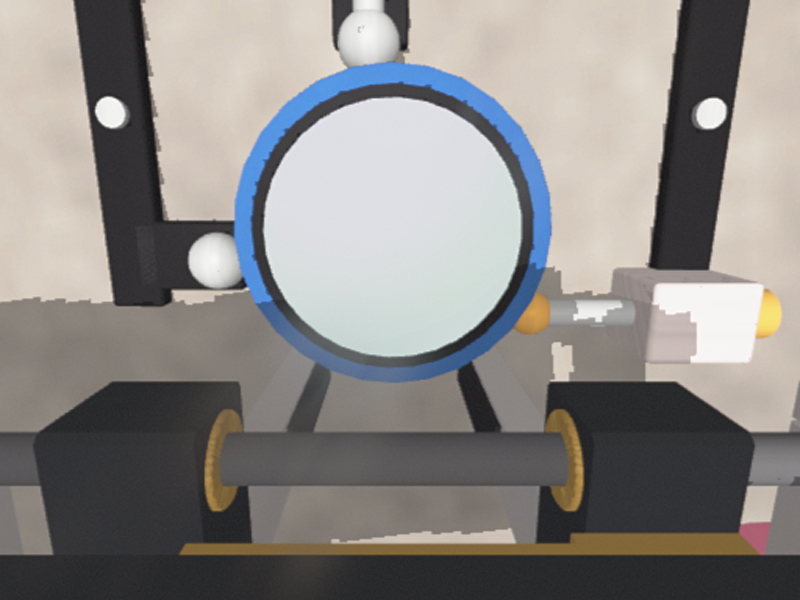

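The cell now touches the end-stop ball at (368,38), with Fx risen from 5 to 11 N. A gap of about 2.5 mm remains to the side ball, so I ease the cradle towards nest +y until the side ball is felt.

```bash
python3 -m jog '[[0,-0.05,0,0,0,0],[0,-0.1,0,0,0,0]]';  python3 -c "
from h import *
where()"
python3 -m jog '[[0,-0.05,0,0,0,0],[0,-0.1,0,0,0,0]]';  python3 -c "
from h import *
where()"
python3 -m jog '[[0,-0.05,0,0,0,0],[0,-0.1,0,0,0,0]]';  python3 -c "
from h import *
where(); cell(ctrl.camera('wrist'))"
```

```text
time_s: 10.35
ee_pos: [0.5322, -0.01, 0.2084]
eef_rot: [-3.14, 0.001, 1.424]
force: [-3.6, -9.3, 1.3]
grip_width: 0.0504
grip_force: 6.3
nest [-49.1  -3. ] z 0.2084 F nest [-9.74  2.19] 1.27
time_s: 10.55
ee_pos: [0.5315, -0.0099, 0.2084]
eef_rot: [-3.141, 0.001, 1.424]
force: [-0.6, -9.1, -0.3]
grip_width: 0.0499
grip_force: 6.2
nest [-49.1  -2.2] z 0.2084 F nest [-9.06 -0.74] -0.29
time_s: 10.75
ee_pos: [0.5307, -0.0098, 0.2085]
eef_rot: [3.141, 0.001, 1.423]
force: [3.2, -9.4, -4.1]
grip_width: 0.0499
grip_force: 6.1
nest [-49.1  -1.4] z 0.2085 F nest [-8.81 -4.52] -4.1
cell nest [ 1.3 -1.6] r 0.0495
```

```bash
python3 -m jog '[[-0.01,-0.05,0.03,0,0,0],[-0.02,-0.1,0.03,0,0,0]]';  python3 -c "
from h import *
where()"
python3 -m jog '[[0,-0.05,0.02,0,0,0],[0,-0.1,0.02,0,0,0]]';  python3 -c "
from h import *
where(); cell(ctrl.camera('wrist'))"
```

```text
time_s: 11.0
ee_pos: [0.5299, -0.0098, 0.2084]
eef_rot: [3.14, 0.001, 1.423]
force: [2.4, -10.1, -1.4]
grip_width: 0.0499
grip_force: 5.2
nest [-49.3  -0.6] z 0.2084 F nest [-9.68 -3.86] -1.44
time_s: 11.2
ee_pos: [0.529, -0.0098, 0.2084]
eef_rot: [3.14, 0.001, 1.423]
force: [4.8, -11.9, -1.1]
grip_width: 0.0502
grip_force: 6.1
nest [-49.4   0.2] z 0.2084 F nest [-11.11  -6.53] -1.11
cell nest [ 1.2 -0.8] r 0.0496
```

```bash
python3 -m jog '[[0,-0.05,0.01,0,0,0],[0,-0.1,0.01,0,0,0]]';  python3 -c "
from h import *
where()"
python3 -m jog '[[0,-0.05,0.01,0,0,0],[0,-0.1,0.01,0,0,0]]';  python3 -c "
from h import *
where(); cell(ctrl.camera('wrist'))"
```

```text
time_s: 11.45
ee_pos: [0.5281, -0.0098, 0.2084]
eef_rot: [3.139, 0.001, 1.423]
force: [2.6, -13.9, -0.5]
grip_width: 0.0499
grip_force: 7.1
nest [-49.5   1.2] z 0.2084 F nest [-13.33  -4.59] -0.49
time_s: 11.65
ee_pos: [0.5271, -0.0099, 0.2083]
eef_rot: [3.139, 0.002, 1.423]
force: [4.1, -16.2, -0.3]
grip_width: 0.05
grip_force: 8.0
nest [-49.7   2.1] z 0.2083 F nest [-15.46  -6.44] -0.35
cell nest [1.2 0.1] r 0.0495
```

```bash
python3 -m jog '[[-0.02,-0.05,0,0,0,0],[-0.03,-0.1,0,0,0,0]]';  python3 -c "
from h import *
where(); cell(ctrl.camera('wrist'))"
python3 -m jog '[[-0.02,-0.05,0,0,0,0],[-0.03,-0.1,0,0,0,0]]';  python3 -c "
from h import *
where(); cell(ctrl.camera('wrist'))"
```

```text
time_s: 11.9
ee_pos: [0.5262, -0.0101, 0.2084]
eef_rot: [3.139, 0.002, 1.423]
force: [6.8, -14.2, -2.1]
grip_width: 0.05
grip_force: 8.1
nest [-50.   3.] z 0.2084 F nest [-13.01  -8.82] -2.1
cell nest [1.1 0.5] r 0.0495
time_s: 12.15
ee_pos: [0.5254, -0.0102, 0.2085]
eef_rot: [3.137, 0.001, 1.423]
force: [10.0, -14.4, -3.4]
grip_width: 0.0505
grip_force: 8.5
nest [-50.3   3.7] z 0.2085 F nest [-12.76 -12.03] -3.42
cell nest [1.1 0.6] r 0.0496
```

The cell has stopped (y 0.6) and the side force is climbing, so the side ball is in contact. I back off along the contact normal and check.

```bash
python3 -m jog '[[-0.04,0.02,0,0,0,0],[-0.1,0.05,0,0,0,0],[-0.2,0.11,0,0,0,0],[-0.4,0.23,0,0,0,0],[-0.8,0.35,0,0,0,0],[-1.6,0.35,0,0,0,0],[-2.6,0.35,0,0,0,0],[-2.6,0.35,0,0,0,0]]';  python3 - <<'E'
from h import *
where();c=ctrl.camera("wrist");cell(c)
cv2.imwrite("pics/w6.png",cv2.resize(c["img"],(800,600),interpolation=cv2.INTER_CUBIC))
E
```

```text
time_s: 13.0
ee_pos: [0.5241, -0.0367, 0.2079]
eef_rot: [-3.141, 0.0, 1.423]
force: [-0.6, 0.0, -0.0]
grip_width: 0.05
grip_force: 0.0
nest [-76.7   1.2] z 0.2079 F nest [-0.08  0.56] -0.01
cell nest [0.1 5.5] r 0.0454
```

View pics/w6.png

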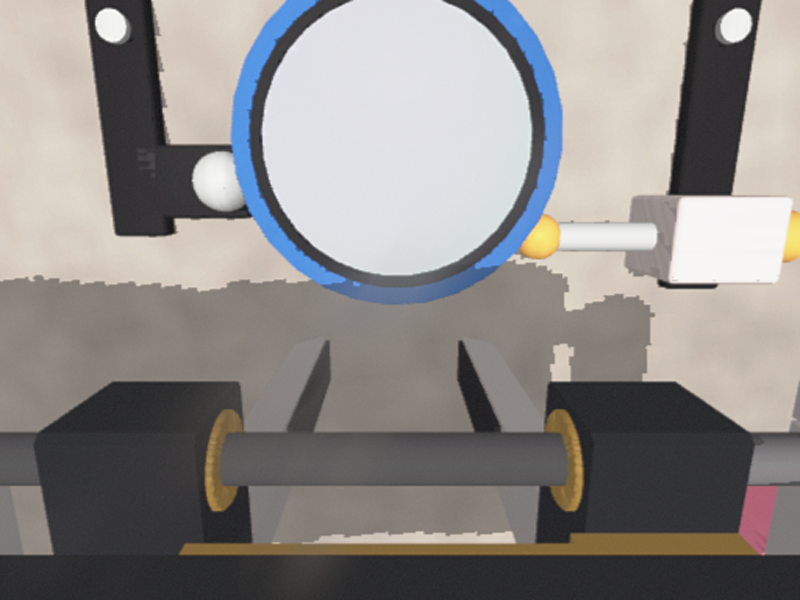

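The fingers are clear. The cell's rim is at the side ball (220,180) and the plunger tip sits behind it at (540,237), but the far rim is cut off. I'll rise for a full view.

```bash
python3 -m jog '[[-1,0,-0.5,0,0,0],[-2,0,-3,0,0,0],[-2,0,-6,0,0,0],[-2,0,-9,0,0,0],[-2,0,-11,0,0,0],[-2,0,-12,0,0,0],[-2,0,-12,0,0,0],[-2,0,-12,0,0,0]]';  python3 - <<'E'
from h import *
where();c=ctrl.camera("wrist");cell(c)
cv2.imwrite("pics/w7.png",cv2.resize(c["img"],(800,600),interpolation=cv2.INTER_CUBIC))
E
```

```text
time_s: 13.85
ee_pos: [0.5212, -0.0554, 0.3271]
eef_rot: [-3.14, -0.0, 1.424]
force: [0.5, -0.3, -0.4]
grip_width: 0.0499
grip_force: 0.0
nest [-95.6   1.3] z 0.3271 F nest [-0.25 -0.58] -0.38
cell nest [0.9 0.6] r 0.0494
```

View pics/w7.png

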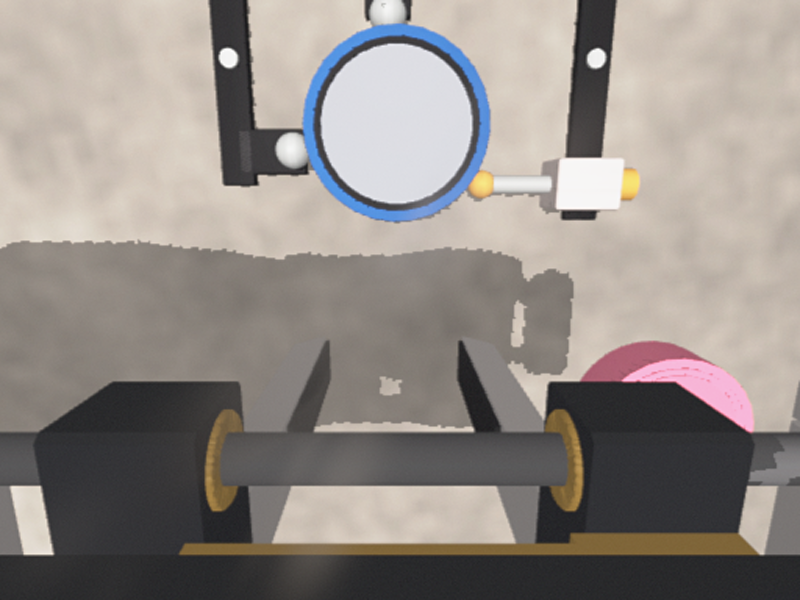

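The cell sits at (0.9, 0.6) mm in the nest's frame, unchanged after release. It is against the end ball (387,12) and side ball (293,150), and the plunger tip (482,184) presses behind it. Under the last push, both force components (about 12 N each) exceeded what bench friction could carry, which confirms contact with both balls. The arm is clear, so I hand in.

```bash
python3 -c "
from station import ctrl
print(ctrl.hand_in())"
```

```text
the job is handed in; nothing more can be done
None
```

The job is handed in: the blue mirror cell rests against both balls with the plunger pressing behind it, the arm is clear, and the rack, jar and screwdriver were not touched.

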